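Block the beam for a dark reading

TASK

Set the optical bench up for a dark reading: hang the folded beam block over the crossbar of the carriage, between its two posts and centred on the bar, and let go of it. Then pull up the carriage's lock plunger by its knob, slide the carriage with the hanging block to the next hole towards the white ball-shaped detector, and let the pin drop fully home in that hole. Finish while still holding the knob with the pin home, the block hanging free and straight on the bar, and everything else left where it stands.

Things in the scene. Friction and masses are not known exactly. Their poses are not given: they have to be found in the camera images.
- block: loose folded beam block of 3 mm black sheet, 0.12 kg: two upright leaves 65 mm high under a 45-degree roof, its ridge 82 mm up; starts standing on the table on its leaves. 70 mm long (x, along the ridge), 34 mm over the leaves (y), 28 mm clear between them; open below and at both ends; same either way round. Origin: centre of underside, z up
- ridge (a point): inside of the block's ridge, where a bar seats: middle of its length, 77.8 mm above the block's origin, axes as the block's. With the block hung on the bar it lies 7 mm above the bar's axis
- rail: optical bench, fixed: aluminium dovetail rail 330 mm long and, on the robot's side, a steel index strip (28 mm wide, middle at x = -110 mm, top 36 mm above the table) with five holes at y = -80, -40, 0, 40, 80 mm. The carriage slides with 1.5 N friction, stops at +-85 mm; a pin has 1.5 mm play each way in a hole. Origin: rail centre, on the table; y along the rail, z up
- carriage: black carriage on the rail (saddle 130 mm across the rail, 66 mm along it, top 54 mm above the table) with its crossbar: level steel bar, 10 mm diameter, across the rail, on two posts 114 mm apart with 18 mm square clamps (96 mm clear between). Origin: middle of the bar on its axis, 135 mm above the table; x along the bar, y along the rail. Starts locked in the middle hole; slides along the rail's y
- plunger: spring lock plunger; origin: centre of its knob, an upright knurled black cylinder, 28 mm diameter, 26 mm high, over an 18 mm sleeve, at the carriage's x = -110 mm; 112 mm above the table with the pin home. Lifts up to 15 mm; pin (8 mm, round nose) is clear of the hole 10 mm up, rests on the strip at 10 mm between holes, drops home over a hole. Spring 6 N home, 10 N right up
- detector: the light detector, a white ball of 84 mm diameter on a post, fixed at one end of the rail, 150 mm high. Origin: middle of its foot on the table. It may stand at either end; the lens stands at the other
- lens: round glass lens in a black ring mount 76 mm across on a post, fixed at the other end of the rail, 158 mm high. Origin: middle of its foot on the table
- flat_stop: upright flat black plate, 60 mm wide and 78 mm high, on a flat steel foot 50 x 60 x 8 mm; a bystander. Origin: centre of its underside
- objective: steel microscope objective standing on its thread, 32 mm diameter, 47 mm high; a bystander. Origin: centre of its underside
- driver: screwdriver lying on the table, 160 mm long; a bystander. Origin: centre of its underside
- dish: clear lidded dish, 64 mm diameter, 16 mm high; a bystander. Origin: centre of its underside
- slide_box: grey slide box 80 x 76 x 32 mm; a bystander. Origin: centre of its underside
- cleaner: white bottle, 48 mm diameter, 110 mm high; a bystander. Origin: centre of its underside
There are look-alikes about, which are no part of the job. What is shaped like the block but blue, green or red is not meant.

How it is judged:
On the way, in this order (a step that is already met when the one before it is completed fails the run):
1. the beam block hangs released on the crossbar, the carriage still locked in the middle hole (x of ridge in the frame of carriage between -0.02 and 0.02 m and y of ridge in the frame of carriage between -0.006 and 0.006 m and z of ridge in the frame of carriage between 0.003 and 0.011 m and angle between block's own z axis and vertical below 0.15 rad and contact force between block and carriage above 0.3 N and contact force between block and the arm below 0.1 N and contact force between block and the fingers below 0.1 N and y of carriage in the frame of rail between -0.004 and 0.004 m and z of plunger in the frame of carriage below -0.0205 m), for 0.2 s.
2. the plunger is pulled clear of the hole by its knob (z of plunger in the frame of carriage above -0.0135 m and contact force between the fingers and plunger above 1 N), for 0.05 s.
3. the pin is home in the next hole towards the detector (((y of detector in the frame of rail above 0 m and y of carriage in the frame of rail between 0.037 and 0.043 m) or (y of detector in the frame of rail below 0 m and y of carriage in the frame of rail between -0.043 and -0.037 m)) and z of plunger in the frame of carriage below -0.0205 m), for 0.2 s.
At the end, for the whole second after the job is handed in: Carriage within 3 mm of the next hole on the detector's side, pin home (plunger under 2.5 mm), fingers holding the knob (over 1 N); block still, hanging on the crossbar alone: ridge within 6 mm across and 20 mm along the bar, within 0.15 rad of upright, untouched by the robot (all of step 3 and x of ridge in the frame of carriage between -0.02 and 0.02 m and y of ridge in the frame of carriage between -0.006 and 0.006 m and z of ridge in the frame of carriage between 0.003 and 0.011 m and angle between block's own z axis and vertical below 0.15 rad and contact force between block and carriage above 0.3 N and contact force between block and the arm below 0.1 N and contact force between block and the fingers below 0.1 N and contact force between the fingers and plunger above 1 N and linear speed of block below 0.05 m/s); the arm keeps its last pose, push and grip.
It fails at once if a bystander is moved by more than 30 mm (distance of any of flat_stop, objective, driver, dish, slide_box, cleaner from where it was at the start of the episode above 0.03 m).
It also fails if it takes over 51 s, if anything falls off the work surface, if the arm or the gripper's body presses on something with over 40 N, if the wrist force passes 120 N, or if a joint passes its speed limit or range.

ROBOT

A 7-joint arm with a two-finger parallel gripper is mounted at the origin on the work surface. World frame = base frame: x ahead of the robot, y to its left, z up, the work surface at z = 0. Lengths are in m, angles in rad, forces in N, time in s.
With the tool pointing down it reaches from about 0.425 to 0.925 m from the base axis. Payload 6.8 kg.
Tool frame: the origin (TCP) lies midway between the tips of the shut fingers; the grasp point (between the pads) lies 19 mm behind it; z points along the fingers, y is the direction in which the jaws open and shut (so a half turn about z gives the same grasp; the last joint's range is limited). The gripper opens to 85 mm and grips with 20 to 120 N. Pads are 22 mm wide; open, the fingers measure 114 mm over their backs; the gripper's body (76 mm by 85 mm) begins 54 mm behind the grasp point. The pads swing forward as they close: fully open they stand 13 mm farther back than shut.
Start: joints at [1.053, 0.477, 0.022, 1.555, -0.011, 1.109, -0.083], TCP at [0.269, -0.619, 0.231] pointing down, gripper open.
Joint ranges: [-2.96, 2.96], [-0.34, 2.1], [-1.41, 1.46], [0.24, 2.44], [-1.37, 4.51], [0.17, 1.92], [-2.96, 2.96]. Speed limits (rad/s): [2.39, 2.39, 3.14, 3.14, 3.14, 3.14, 3.14].

INTERFACE

Orientations are given as a unit quaternion [w, x, y, z].
In Python, from station import bot gives the robot as it stands.
- The arm moves only by the shell command python3 -m jog 'ROWS' [FORCE]. ROWS is JSON, a list of rows, each a list of 3 entries, a list of its own where there are three numbers: the shift along the tool's x, y, z in mm, then the turn, a rotation vector about the tool's x, y, z in degrees, then the closure, from -1 (fully open) to 1 (shut). A call has 1 to 12 rows; each row shifts and turns the commanded pose from where the row before left it, along the tool's axes as they then stand; what a row does not reach is not made up. A row lasts 1/8 s, in which the tool goes at most 62.5 mm and 10.7 degrees, less where a joint would pass 70% of its speed; a pose out of reach is approached as far as the arm can. A call is refused whole if a number of a shift passes 62.5 or a number of a turn 10.7, either way. A call with a gripper value outside its range is refused whole. The fingers move at their own pace and stop on an object; FORCE is the grip in N (left out, the last holds). Time passes only in rows, so rows that do not move let the fingers close. It gives the time, the measured TCP pose, the force and the opening at its end, in the units of the state.
- bot.get_obs(): the state, without advancing time (a new reading comes with each control period).
- bot.read_camera(name): name is "scene" or "side" or "wrist"; returns (picture, depth): 420x560x3 uint8, red, green, blue; 420x560 float32, m along the optical axis (not along the pixel's ray), 0 where there is no reading.
- bot.camera_info(name): a dict with "fx", "fy", "cx", "cy" (pixels), "k1" (the pictures are not rectified: a ray, as slopes to the right and down, at radius r is drawn at 1 + k1 r^2 times it, then the intrinsics apply), "world_from_camera" (4x4, takes a point from camera to world coordinates); the wrist camera has in their place "mount" (4x4, takes a point from camera to tool coordinates, whose origin is the TCP and whose axes are the flange's). Camera axes: x right, y up, looking along -z (the intrinsics and any distortion apply to the point x, -y, -z); pixel columns grow to the right and rows downward; lengths in m; the calibration is good to about 2 mm. A picture is of the moment at which its call begins: read the wrist's pose just before it. camera_info takes no time and is no camera call.
- bot.hand_in(): hands the job in, once; it reports no verdict.
Trained networks look in the newest picture that a camera, given by its name, has taken for a name from the list of things; names that differ only in an ending like _2 or _b are one class to them, and where a whole thing is asked for, a point or a joint stands for the part that bears it (a point fixed in the world has none). Each returns a list of dicts, best first, with "score" (0 to 1); they miss things now and then, are a little off and sometimes report something else, mostly with a low value. They report only what shows in the picture. A call takes as long as a camera call. They do not tell look-alikes from the thing itself.
- bot.find_in(camera, thing): "xy" ([column, row] as shares, 0 to 1, of the picture: columns of its width, rows of its height, amid what is visible of it).
- bot.cut_out(camera, thing): "pixels" (420x560 bool, what is visible of it) and "xy" ([column, row] as shares, 0 to 1, of the picture: columns of its width, rows of its height, amid what is visible of it).
- bot.landmark_of(camera, thing): "xy" ([column, row] as shares, 0 to 1, of the picture: columns of its width, rows of its height: a listed point, or the origin of a listed thing).
The state is a dict: "t": time; "q": joint angles; "joint_vel": joint speeds; "joint_torque": joint torques, N m; "eef_pos": TCP position; "tool_rot": TCP orientation; "contact_force": force on the tool from outside, world axes, zero at the start; "torque": the same for the moment, N m; "gripper_width": opening from 0.0 (shut) to 1.0 (fully open).
Only numpy, scipy, OpenCV 4.12 (cv2) and the standard library are available. Lean on these libraries where they do the work, as an engineer would, in place of code of your own. Each camera call takes 0.05 s, during which the arm holds its last target.

## Working session

There is one attempt and no reset: what is moved stays moved. The work goes in short steps, Python scripts to look and compute and a shell command to move; the robot and the scene stay as the last step left them, time stands still between calls to the robot, and variables do not carry over. Pictures are saved under pics/ and viewed, and the job is handed in when it is done.

```bash
ls; mkdir -p pics; python3 - <<'E'
from station import bot
import cv2, numpy as np
o=bot.get_obs(); print({k:np.round(v,4) for k,v in o.items()})
for n in ["scene","side","wrist"]:
    im,d=bot.read_camera(n); cv2.imwrite(f"pics/{n}0.png",im[:,:,::-1]); np.save(f"pics/{n}0d.npy",d)
    print(n,bot.camera_info(n))
E
```

```text
pics
{'t': np.float64(0.0), 'q': array([ 1.0529,  0.4778,  0.0224,  1.5565, -0.0115,  1.1093, -0.0831]), 'joint_vel': array([ 0.0019,  0.0005,  0.0019,  0.0011, -0.0001,  0.0008,  0.0011]), 'joint_torque': array([-3.00000e-04, -5.96449e+01,  1.60740e+00, -2.81196e+01,
        1.24000e-02,  9.30000e-03,  0.00000e+00]), 'eef_pos': array([ 0.2687, -0.6186,  0.2303]), 'tool_rot': array([-9.000e-04,  9.791e-01,  2.035e-01, -3.000e-04]), 'contact_force': array([-0.8185, -0.0305,  0.5423]), 'torque': array([ 0.0225, -0.0236,  0.0045]), 'gripper_width': np.float64(0.9969)}
scene {'fx': 449.6714539008082, 'fy': 449.6714539008082, 'cx': 283.35936367360006, 'cy': 209.972572722768, 'k1': -0.0862434280631623, 'world_from_camera': array([[-0.35474081, -0.52533897,  0.77341963,  1.28237344],
       [ 0.93495368, -0.20333383,  0.29071804,  0.30052827],
       [ 0.00453686,  0.82624108,  0.56329841,  0.71325768],
       [ 0.        ,  0.        ,  0.        ,  1.        ]])}
side {'fx': 500.2691549911284, 'fy': 500.2691549911284, 'cx': 287.76984754467634, 'cy': 206.7451027580871, 'k1': 0.0471176978495431, 'world_from_camera': array([[-0.98463914,  0.12960697, -0.11699484,  0.32118679],
       [-0.17429708, -0.76918807,  0.61479285,  0.76592019],
       [-0.0103096 ,  0.62574096,  0.7799628 ,  1.06780196],
       [ 0.        ,  0.        ,  0.        ,  1.        ]])}
wrist {'fx': 359.487126941705, 'fy': 359.487126941705, 'cx': 278.50744193594903, 'cy': 208.04034750462802, 'k1': 0.02986307822615382, 'mount': array([[ 3.97786293e-04,  9.47174366e-01,  3.20718822e-01,
         8.22495809e-02],
       [ 9.99999921e-01, -3.73371060e-04, -1.37624491e-04,
        -6.33895840e-04],
       [-1.06072639e-05,  3.20718851e-01, -9.47174439e-01,
        -1.43569845e-01],
       [ 0.00000000e+00,  0.00000000e+00,  0.00000000e+00,
         1.00000000e+00]])}
```

View pics/scene0.png

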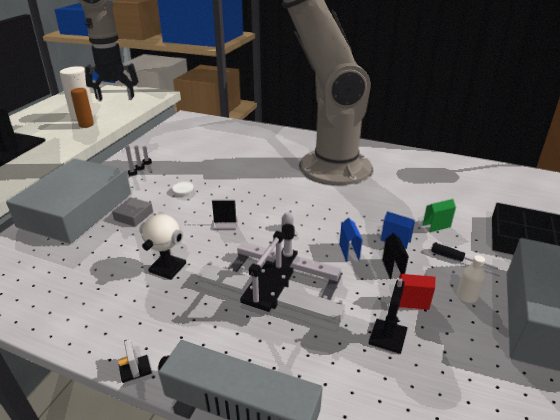

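View pics/side0.png

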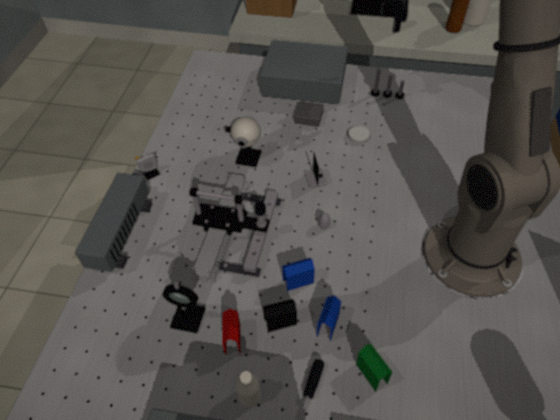

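View pics/wrist0.png

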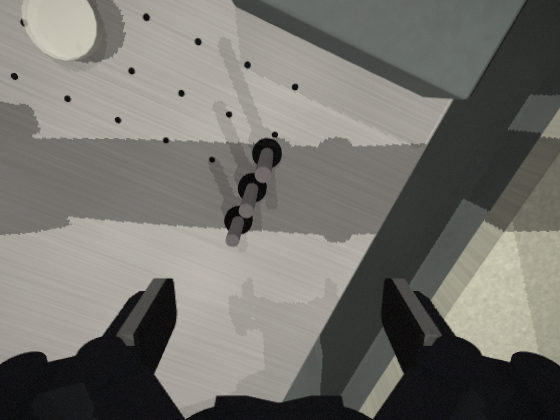

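Side view: black block at about (280,315), with the same-shaped pieces blue (298,273), (329,315), red (231,330) and green (374,367). The detector's ball is at (245,130) and the carriage at (230,205). Next I measure.

```bash
cat > h.py <<'E'
from station import bot
import numpy as np, cv2
from scipy.spatial.transform import Rotation as R
def q2R(q): return R.from_quat([q[1],q[2],q[3],q[0]]).as_matrix()
def wfc(n):
    i=bot.camera_info(n)
    if n!="wrist": return i,np.array(i["world_from_camera"])
    o=bot.get_obs(); T=np.eye(4);T[:3,:3]=q2R(o["tool_rot"]);T[:3,3]=o["eef_pos"]
    return i,T@np.array(i["mount"])
def rays(i,uv):
    uv=np.atleast_2d(uv).astype(float); K=np.array([[i["fx"],0,i["cx"]],[0,i["fy"],i["cy"]],[0,0,1]])
    p=cv2.undistortPoints(uv.reshape(-1,1,2),K,np.array([i["k1"],0,0,0,0])).reshape(-1,2)
    return np.c_[p[:,0],-p[:,1],-np.ones(len(p))]
def deproj(i,T,uv,d):
    r=rays(i,uv)*np.asarray(d).reshape(-1,1); return r@T[:3,:3].T+T[:3,3]
def atz(i,T,uv,z):
    r=rays(i,uv)@T[:3,:3].T; s=(z-T[2,3])/r[:,2:]; return T[:3,3]+s*r
def proj(i,T,P):
    P=np.atleast_2d(P); c=(P-T[:3,3])@T[:3,:3]; x=c[:,0]/-c[:,2]; y=-c[:,1]/-c[:,2]; r2=x*x+y*y; s=1+i["k1"]*r2
    return np.c_[i["fx"]*x*s+i["cx"], i["fy"]*y*s+i["cy"]]
def cloud(i,T,d,m=None):
    if m is None: m=np.ones(d.shape,bool)
    v,u=np.nonzero(m&(d>0)); return deproj(i,T,np.c_[u,v],d[v,u])
E
python3 - <<'E'
from h import *
S=np.array([560,420])
for n in ["scene","side"]:
    i,T=wfc(n); im,d=bot.read_camera(n)
    for th in ["block","carriage","plunger","detector","rail","lens","ridge","flat_stop"]:
        for f in ("landmark_of","cut_out"):
          for r in getattr(bot,f)(n,th)[:7]:
            if r["score"]<.3: continue
            uv=np.array(r["xy"])*S
            s=f"{n} {th} {f} {r['score']:.2f} {uv.round()}"
            zz={"block":0,"carriage":.135,"plunger":.112,"ridge":.0778}.get(th,0)
            if f=="landmark_of": s+=f" atz {atz(i,T,uv,zz).round(4)}"
            else:
                P=cloud(i,T,d,r["pixels"]); s+=f" n{len(P)} med {np.median(P,0).round(3)} col {np.median(im[r['pixels']],0)}"
            print(s)
print(bot.get_obs()["t"])
E
```

```text
scene block landmark_of 0.97 [413. 306.] atz [[0.5478 0.3247 0.    ]]
scene block landmark_of 0.93 [394. 240.] atz [[0.3288 0.2472 0.    ]]
scene block landmark_of 0.72 [388. 266.] atz [[ 0.4368  0.2523 -0.    ]]
scene block landmark_of 0.64 [345. 256.] atz [[0.436  0.1448 0.    ]]
scene block landmark_of 0.63 [433. 226.] atz [[0.2293 0.3374 0.    ]]
scene block cut_out 0.93 [416. 292.] n1020 med [0.55  0.327 0.051] col [109.  18.  17.]
scene block cut_out 0.78 [350. 238.] n657 med [0.423 0.149 0.051] col [ 20.  50. 105.]
scene block cut_out 0.70 [397. 226.] n802 med [0.343 0.253 0.054] col [20. 46. 98.]
scene block cut_out 0.69 [390. 254.] n770 med [0.447 0.259 0.05 ] col [12. 12. 13.]
scene block cut_out 0.57 [435. 213.] n789 med [0.234 0.348 0.042] col [27. 93. 41.]
scene carriage landmark_of 0.63 [264. 251.] atz [[0.6384 0.0177 0.135 ]]
scene plunger landmark_of 0.56 [287. 232.] atz [[0.5336 0.0289 0.112 ]]
scene plunger cut_out 0.63 [288. 229.] n163 med [0.539 0.032 0.121] col [20. 19. 20.]
scene detector landmark_of 0.90 [166. 267.] atz [[ 0.6296 -0.2433  0.    ]]
scene detecto
[... 3685 characters left out ...]
7 [279. 306.] atz [[0.4408 0.2625 0.0778]]
side ridge landmark_of 0.70 [376. 358.] atz [[0.225  0.343  0.0778]]
side ridge cut_out 0.90 [298. 270.] n808 med [0.415 0.158 0.061] col [15. 40. 85.]
side ridge cut_out 0.69 [231. 328.] n596 med [0.536 0.325 0.071] col [85. 10.  9.]
side ridge cut_out 0.57 [375. 365.] n992 med [0.228 0.353 0.066] col [13. 61. 23.]
side ridge cut_out 0.56 [331. 312.] n571 med [0.329 0.253 0.071] col [13. 35. 75.]
side ridge cut_out 0.55 [281. 316.] n857 med [0.437 0.272 0.064] col [11.  10.  10.5]
side flat_stop landmark_of 0.74 [315. 180.] atz [[ 0.421  -0.1849  0.    ]]
side flat_stop cut_out 0.84 [313. 175.] n403 med [ 0.424 -0.184  0.009] col [84. 79. 80.]
1.85
```

```bash
python3 - <<'E'
import cv2
a=cv2.imread("pics/side0.png")[230:400,180:410]; b=cv2.imread("pics/scene0.png")[190:330,320:480]
cv2.imwrite("pics/c1.png",cv2.convertScaleAbs(cv2.resize(a,None,fx=3,fy=3,interpolation=2),alpha=2))
cv2.imwrite("pics/c2.png",cv2.convertScaleAbs(cv2.resize(b,None,fx=4,fy=4,interpolation=2),alpha=1.5))
E
```

```text
(no output)
```

View pics/c1.png

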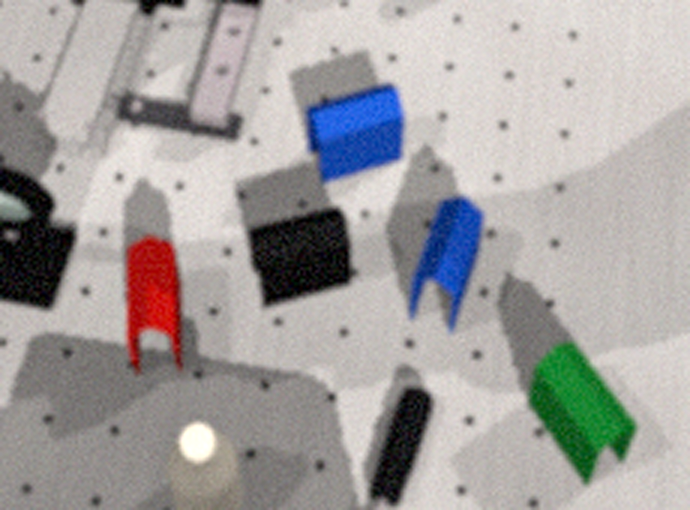

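View pics/c2.png

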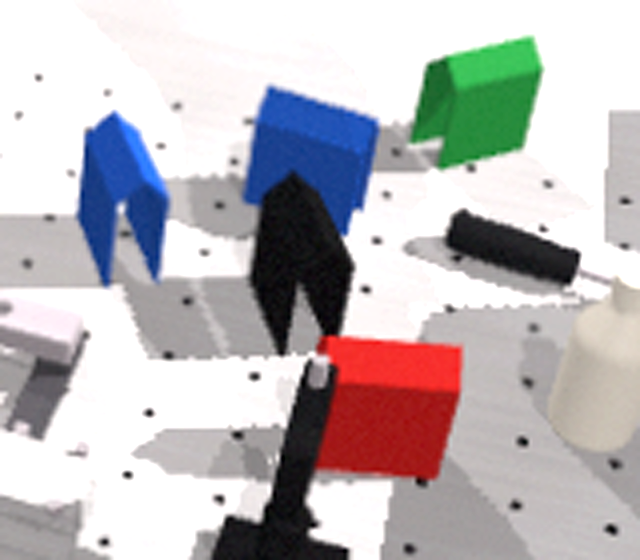

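The five pieces of that shape are: black (280,315 in side; 390,254 in scene), blue (298,273) and (329,315), red (231,330), green (374,367). The crops show only one black roofed one, and it has an open end and a folded ridge, so that is the block. The detector sits at the −y end. Next come the yaws from depth.

```bash
python3 - <<'E'
from h import *
C={}
for n in ["scene","side"]:
    i,T=wfc(n); d=np.load(f"pics/{n}0d.npy"); im=cv2.imread(f"pics/{n}0.png"); C[n]=cloud(i,T,d)
    P=C[n]
    # strip top at z~.036
    m=(abs(P[:,2]-.036)<.004)&(abs(P[:,0]-.53)<.05)&(abs(P[:,1]-.02)<.2)
    Q=P[m][:,:2]
    c=Q.mean(0);w,v=np.linalg.eigh(np.cov((Q-c).T));print(n,"strip",len(Q),c.round(4),v[:,1],np.degrees(np.arctan2(-v[0,1]*np.sign(v[1,1]),abs(v[1,1]))), "ext",np.ptp((Q-c)@v,axis=0))
    # above bar
    m=(P[:,2]>.125)&(P[:,2]<.25)&(abs(P[:,0]-.63)<.13)&(abs(P[:,1]-.02)<.08)
    Q=P[m]; print(" bar pts",len(Q),Q.mean(0).round(4),"zmax",np.percentile(Q[:,2],[50,90,99]).round(3), "x",Q[:,0].min().round(3),Q[:,0].max().round(3))
    for x in np.arange(.5,.74,.02):
        q=Q[abs(Q[:,0]-x)<.01]
        if len(q)>3: print("   x%.2f n%d y%.4f zmed%.3f zmax %.3f"%(x,len(q),q[:,1].mean(),np.median(q[:,2]),q[:,2].max()))
    m=(P[:,2]>.03)&(P[:,2]<.1)&(abs(P[:,0]-.438)<.05)&(abs(P[:,1]-.264)<.045)
    Q=P[m]; t=Q[Q[:,2]>.072]
    print(" block",len(Q),"ridge pts",len(t),t.mean(0).round(4),"zmax",Q[:,2].max().round(3))
    w,v=np.linalg.eigh(np.cov((t[:,:2]-t.mean(0)[:2]).T)); print(v[:,1],np.ptp((t[:,:2]-t.mean(0)[:2])@v,axis=0))
E
```

```text
scene strip 715 [0.5325 0.0406] [0.03716994 0.99930896] -2.1301712201398932 ext [0.03305296 0.25120243]
 bar pts 411 [0.64   0.026  0.1377] zmax [0.139 0.144 0.145] x 0.518 0.708
   x0.52 n15 y0.0279 zmed0.126 zmax 0.127
   x0.54 n15 y0.0307 zmed0.125 zmax 0.126
   x0.58 n53 y0.0294 zmed0.143 zmax 0.147
   x0.60 n65 y0.0273 zmed0.139 zmax 0.145
   x0.62 n30 y0.0268 zmed0.139 zmax 0.142
   x0.64 n38 y0.0257 zmed0.138 zmax 0.141
   x0.66 n37 y0.0250 zmed0.138 zmax 0.142
   x0.68 n31 y0.0241 zmed0.139 zmax 0.144
   x0.70 n127 y0.0237 zmed0.141 zmax 0.146
 block 534 ridge pts 167 [0.4427 0.2607 0.0769] zmax 0.082
[-0.88881674 -0.45826282] [0.01985507 0.07157301]
side strip 612 [0.5318 0.0453] [0.04614705 0.99893466] -2.644970755483512 ext [0.05887177 0.25367892]
 bar pts 329 [0.6301 0.0268 0.1375] zmax [0.138 0.144 0.146] x 0.519 0.707
   x0.52 n13 y0.0294 zmed0.126 zmax 0.129
   x0.54 n17 y0.0269 zmed0.126 zmax 0.128
   x0.58 n65 y0.0292 zmed0.141 zmax 0.147
   x0.60 n37 y0.0287 zmed0.139 zmax 0.146
   x0.62 n31 y0.0271 zmed0.138 zmax 0.142
   x0.64 n34 y0.0258 zmed0.138 zmax 0.141
   x0.66 n31 y0.0248 zmed0.137 zmax 0.143
   x0.68 n37 y0.0243 zmed0.138 zmax 0.144
   x0.70 n64 y0.0254 zmed0.142 zmax 0.147
 block 702 ridge pts 259 [0.4395 0.2638 0.0769] zmax 0.085
[-0.89370526 -0.44865456] [0.02235952 0.06986283]
```

```bash
python3 -m jog '[[[40,-34,-2],[0,0,0],-0.3],[[40,-34,-2],[0,0,0],-0.3],[[40,-34,-2],[0,0,0],-0.3],[[40,-34,-2],[0,0,0],-0.3],[[40,-34,-2],[0,0,0],-0.3],[[40,-34,-2],[0,0,0],-0.3],[[40,-34,-2],[0,0,0],-0.3],[[40,-34,-2],[0,0,0],-0.3],[[40,-34,-2],[0,0,0],-0.3],[[40,-34,-2],[0,0,0],-0.3]]' 30
```

```text
t: 3.1
eef_pos: [0.501, -0.1464, 0.2517]
tool_rot: [0.0, 0.979, 0.203, 0.0]
contact_force: [0.7, 0.8, -0.2]
gripper_width: 0.651
```

```bash
python3 -m jog '[[[14,-50,0],[0,0,0],-0.3],[[14,-50,0],[0,0,0],-0.3],[[14,-50,0],[0,0,0],-0.3],[[14,-50,0],[0,0,0],-0.3],[[14,-50,0],[0,0,0],-0.3],[[14,-50,0],[0,0,0],-0.3],[[14,-50,0],[0,0,0],-0.3],[[14,-50,0],[0,0,0],-0.3],[[0,0,0],[0,0,0],-0.3],[[0,0,0],[0,0,0],-0.3]]' 30
python3 - <<'E'
from h import *
i,T=wfc("wrist"); im,d=bot.read_camera("wrist"); cv2.imwrite("pics/w1.png",im[:,:,::-1]); np.save("pics/w1d.npy",d); np.save("pics/w1T.npy",T)
P=cloud(i,T,d)
m=(P[:,2]>.03)&(P[:,2]<.1)&(abs(P[:,0]-.438)<.05)&(abs(P[:,1]-.264)<.05)
Q=P[m]; print(len(Q),Q[:,2].max())
t=Q[Q[:,2]>.06]
c,sz,a=cv2.minAreaRect(t[:,:2].astype(np.float32)*1000); print("all",c,sz,a)
for lo in (.066,.072,.076):
    t=Q[Q[:,2]>lo]; c=t.mean(0); w,v=np.linalg.eigh(np.cov((t[:,:2]-c[:2]).T)); print(lo,len(t),c.round(4),np.degrees(np.arctan(v[1,1]/v[0,1])),np.ptp((t[:,:2]-c[:2])@v,axis=0))
E
```

```text
t: 4.35
eef_pos: [0.4439, 0.2629, 0.2511]
tool_rot: [0.0, 0.979, 0.203, -0.0]
contact_force: [-0.1, -0.4, 0.3]
gripper_width: 0.65
2752 0.08462657106420302
all (438.8414611816406, 261.22979736328125) (71.21214294433594, 34.01402282714844) 25.95289421081543
0.066 2695 [0.4402 0.2618 0.0749] 26.061357352414912 [0.03402981 0.07121707]
0.072 1811 [0.4403 0.2619 0.0776] 26.134478844256964 [0.02479781 0.07093878]
0.076 1173 [0.4402 0.2618 0.0796] 25.733733585867682 [0.01782104 0.07098275]
```

View pics/w1.png

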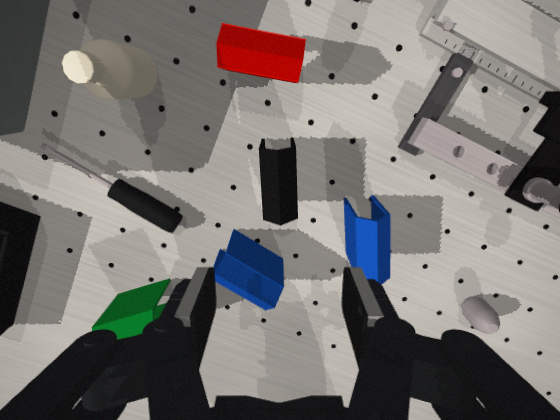

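The wrist view confirms the block: black at (278,182), with blues at (248,270) and (367,240) and red at (262,53). Its pose is (0.4395, 0.2615), yaw 26.0°. I'll descend on it.

```bash
python3 -m jog '[[[-4.6,-0.5,30],[0,0,-2.6],-0.3],[[0,0,50],[0,0,0],-0.3],[[0,0,50],[0,0,0],-0.3],[[0,0,45],[0,0,0],-0.3],[[0,0,30],[0,0,0],-0.3],[[0,0,18],[0,0,0],-0.3],[[0,0,0],[0,0,0],-0.3],[[0,0,0],[0,0,0],0.3],[[0,0,0],[0,0,0],0.6],[[0,0,0],[0,0,0],0.6],[[0,0,0],[0,0,0],0.6],[[0,0,0],[0,0,0],0.6]]' 40
python3 - <<'E'
from h import *
im,d=bot.read_camera("wrist"); cv2.imwrite("pics/w2.png",im[:,:,::-1])
E
```

```text
t: 5.9
eef_pos: [0.4404, 0.2626, 0.0296]
tool_rot: [-0.0, 0.974, 0.225, 0.001]
contact_force: [-0.8, -1.8, 7.3]
gripper_width: 0.393
```

View pics/w2.png

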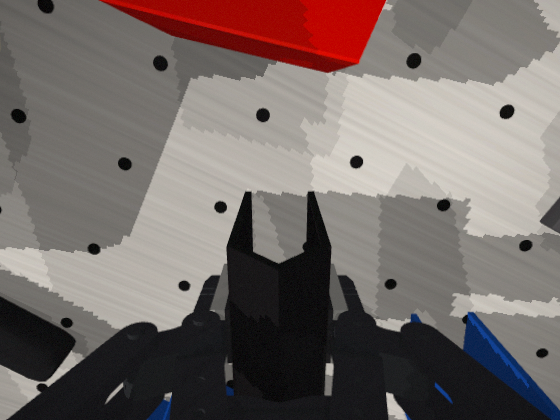

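```bash
python3 -m jog '[[[0,0,-15],[0,0,0],0.6],[[0,0,-35],[0,0,0],0.6],[[0,0,-35],[0,0,7.2],0.6],[[0,0,-35],[0,0,7.2],0.6],[[0,0,-35],[0,0,7.2],0.6],[[0,0,-30],[0,0,7.1],0.6],[[0,0,0],[0,0,0],0.6]]'
python3 -m jog '[[[15,16,0],[0,0,0],0.6],[[30,33,0],[0,0,0],0.6],[[30,33,0],[0,0,0],0.6],[[30,33,0],[0,0,0],0.6],[[30,33,0],[0,0,0],0.6],[[30,33,0],[0,0,0],0.6],[[30,33,0],[0,0,0],0.6],[[16,18,0],[0,0,0],0.6],[[0,0,0],[0,0,0],0.6],[[0,0,0],[0,0,0],0.6]]'
python3 - <<'E'
from h import *
for n in("wrist","side","scene"):
    i,T=wfc(n); im,d=bot.read_camera(n); cv2.imwrite(f"pics/{n}3.png",im[:,:,::-1]); np.save(f"pics/{n}3d.npy",d); np.save(f"pics/{n}3T.npy",T)
i=bot.camera_info("wrist");T=np.load("pics/wrist3T.npy");P=cloud(i,T,np.load("pics/wrist3d.npy"))
m=(P[:,2]>.125)&(P[:,2]<.150)&(abs(P[:,0]-.63)<.13)&(abs(P[:,1]-.02)<.06);Q=P[m]
for x in np.arange(.5,.74,.01):
    q=Q[abs(Q[:,0]-x)<.005]
    if len(q)>3: print("   x%.2f n%d y%.4f [%.4f %.4f] zmax %.4f"%(x,len(q),(q[:,1].min()+q[:,1].max())/2,q[:,1].min(),q[:,1].max(),np.percentile(q[:,2],95)))
m=(abs(P[:,2]-.036)<.003)&(abs(P[:,0]-.53)<.05);print(m.sum())
E
```

```text
t: 6.82
eef_pos: [0.4402, 0.2633, 0.2164]
tool_rot: [-0.001, 1.0, -0.023, 0.002]
contact_force: [0.6, 1.2, -1.0]
gripper_width: 0.392
t: 8.07
eef_pos: [0.6384, 0.0228, 0.213]
tool_rot: [-0.001, 1.0, -0.022, -0.001]
contact_force: [-0.9, 0.4, -1.4]
gripper_width: 0.394
   x0.61 n114 y0.0245 [0.0200 0.0290] zmax 0.1415
   x0.62 n197 y0.0238 [0.0189 0.0286] zmax 0.1416
   x0.63 n227 y0.0237 [0.0186 0.0289] zmax 0.1416
   x0.64 n229 y0.0233 [0.0182 0.0284] zmax 0.1415
   x0.65 n237 y0.0229 [0.0179 0.0279] zmax 0.1417
   x0.66 n247 y0.0224 [0.0175 0.0273] zmax 0.1417
   x0.67 n252 y0.0220 [0.0171 0.0269] zmax 0.1416
   x0.68 n266 y0.0217 [0.0168 0.0267] zmax 0.1416
   x0.69 n409 y0.0213 [0.0125 0.0302] zmax 0.1457
   x0.70 n554 y0.0211 [0.0122 0.0300] zmax 0.1460
   x0.71 n133 y0.0210 [0.0126 0.0293] zmax 0.1454
2732
```

View pics/wrist3.png

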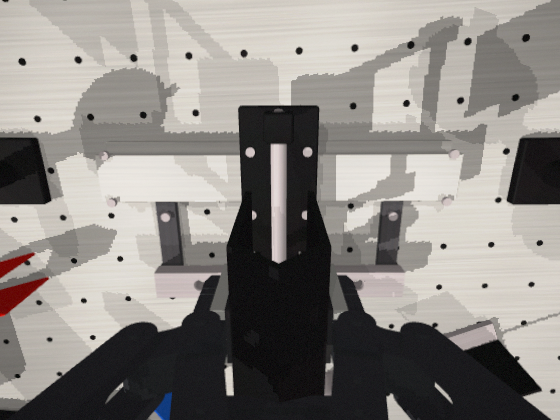

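View pics/scene3.png

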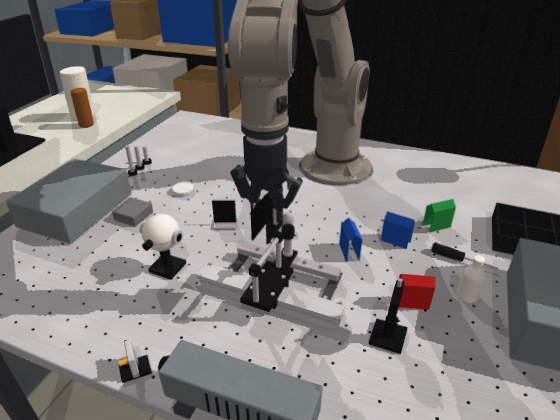

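```bash
python3 - <<'E'
from h import *
i=bot.camera_info("wrist");T=np.load("pics/wrist3T.npy");P=cloud(i,T,np.load("pics/wrist3d.npy"))
m=(P[:,2]>.134)&(P[:,2]<.150)&(abs(P[:,1]-.0215)<.03)&(P[:,0]>.64);Q=P[m]
q=Q[abs(abs(Q[:,1]-.0213)-.0075)<.0012]; print("far clamp x",np.percentile(q[:,0],[0,2,50,98,100]).round(4))
b=Q[abs(Q[:,1]-.0225)<.006]; b=b[(b[:,0]<.685)]; print("bar x0",b[:,0].min(),"slope",np.degrees(np.arctan(np.polyfit(b[:,0],b[:,1],1)[0])))
m=(P[:,2]>.22)&(P[:,2]<.29)&(abs(P[:,1]-.023)<.013)&(P[:,0]>.59)&(P[:,0]<.69);Q=P[m]
print("block roof",len(Q),Q.min(0).round(4),Q.max(0).round(4))
r=Q[Q[:,2]>.25];c=r.mean(0);print(c, np.degrees(np.arctan(np.polyfit(r[:,0],r[:,1],1)[0])))
for n in("scene","side"):
    i,T=wfc(n);C=cloud(i,T,np.load(f"pics/{n}0d.npy"))
    for lo,hi in((.56,.62),(.67,.73)):
        q=C[(C[:,2]>.139+.003)&(C[:,2]<.15)&(C[:,0]>lo)&(C[:,0]<hi)&(abs(C[:,1]-.025)<.03)];print(n,lo,len(q),np.percentile(q[:,0],[2,50,98]).round(4),q[:,1].mean().round(4))
E
```

```text
far clamp x [0.6408 0.6442 0.6972 0.7062 0.7067]
bar x0 0.6400344755550433 slope -2.243096551457056
block roof 12096 [0.612  0.01   0.2204] [0.6726 0.036  0.29  ]
[0.64821714 0.02290462 0.26214282] 0.9399374964449391
scene 0.56 42 [0.5753 0.585  0.5931] 0.027
scene 0.67 55 [0.6898 0.6984 0.7068] 0.0225
side 0.56 37 [0.5765 0.5852 0.5976] 0.0272
side 0.67 31 [0.6895 0.696  0.7062] 0.0234
```

```bash
python3 - <<'E'
import cv2
cv2.imwrite("pics/sc3.png",cv2.resize(cv2.imread("pics/side3.png")[140:260,160:330],None,fx=4,fy=4,interpolation=2)*1)
E
```

```text
(no output)
```

View pics/sc3.png

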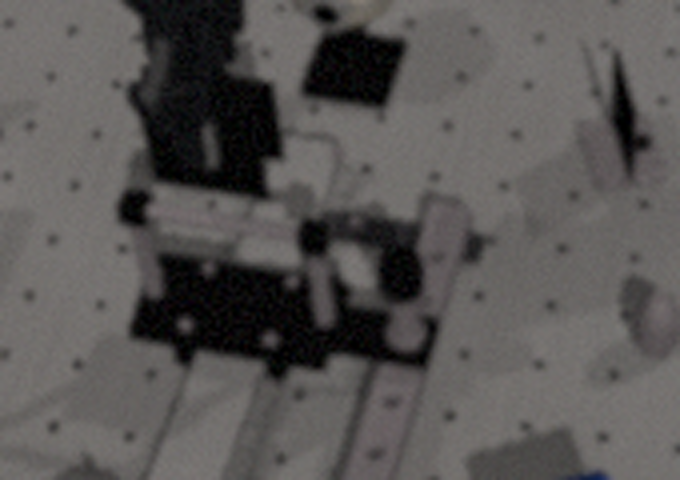

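```bash
python3 -m jog '[[[3.5,-0.3,30],[0,0,0],0.6],[[0,0,40],[0,0,0],0.6],[[0,0,25],[0,0,0],0.6],[[0,0,12],[0,0,0],0.6],[[0,0,6],[0,0,0],0.6],[[0,0,4],[0,0,0],0.6],[[0,0,0],[0,0,0],0.6],[[0,0,0],[0,0,0],0.6]]'
python3 - <<'E'
from h import *
for n in("wrist","scene"):
    i,T=wfc(n); im,d=bot.read_camera(n); cv2.imwrite(f"pics/{n}4.png",im[:,:,::-1])
cv2.imwrite("pics/sc4.png",cv2.resize(cv2.imread("pics/scene4.png")[170:320,200:360],None,fx=4,fy=4,interpolation=2))
E
```

```text
t: 9.22
eef_pos: [0.6435, 0.021, 0.097]
tool_rot: [-0.0, 1.0, -0.023, 0.001]
contact_force: [0.4, -0.5, -0.5]
gripper_width: 0.393
```

View pics/wrist4.png

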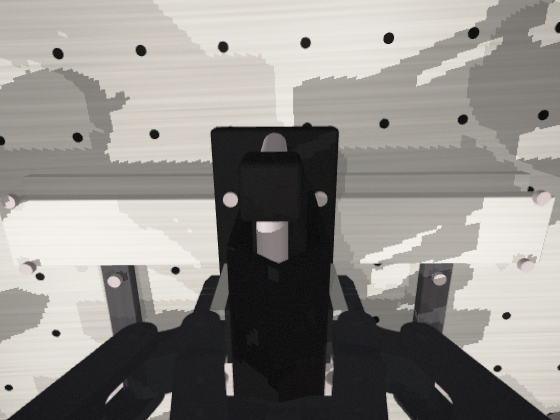

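View pics/sc4.png

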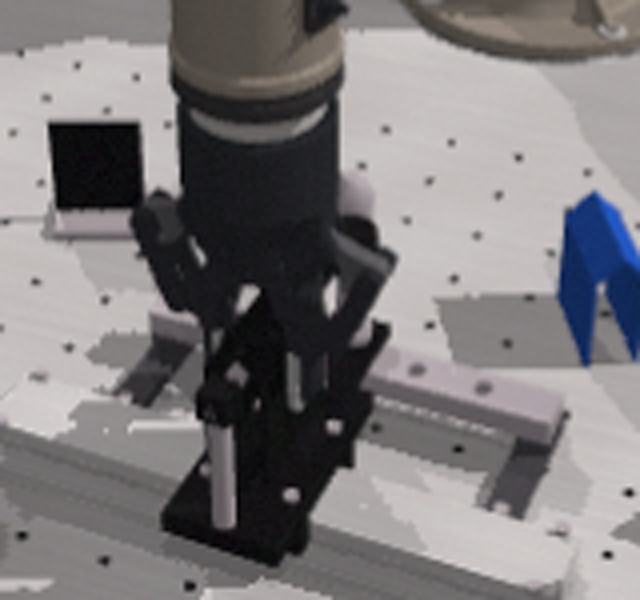

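```bash
python3 -m jog '[[[-1.5,-2,1],[0,0,0],0.6],[[0,0,1],[0,0,0],0.6],[[0,0,0],[0,0,0],0.6],[[0,0,0],[0,0,0],0.6]]'
```

```text
t: 9.82
eef_pos: [0.6416, 0.023, 0.0942]
tool_rot: [0.0, 1.0, -0.023, -0.0]
contact_force: [-0.3, -0.2, -1.4]
gripper_width: 0.392
```

```bash
python3 -m jog '[[[0,0,0.8],[0,0,0],0.6],[[0,0,0],[0,0,0],0.6],[[0,0,0],[0,0,0],0.6]]'; python3 -m jog '[[[0,0,0],[0,0,0],0.15],[[0,0,0],[0,0,0],0.1],[[0,0,0],[0,0,0],0],[[0,0,0],[0,0,0],-0.2],[[0,0,0],[0,0,0],-0.4],[[0,0,0],[0,0,0],-0.4]]'
python3 - <<'E'
from h import *
for n in("wrist","scene"):
    i,T=wfc(n); im,d=bot.read_camera(n); cv2.imwrite(f"pics/{n}5.png",im[:,:,::-1])
cv2.imwrite("pics/sc5.png",cv2.resize(cv2.imread("pics/scene5.png")[170:320,200:360],None,fx=4,fy=4,interpolation=2))
E
```

```text
t: 10.2
eef_pos: [0.6417, 0.0229, 0.0939]
tool_rot: [0.0, 1.0, -0.023, 0.0]
contact_force: [-2.3, -0.5, 5.2]
gripper_width: 0.396
t: 10.95
eef_pos: [0.6416, 0.023, 0.0935]
tool_rot: [-0.0, 1.0, -0.023, 0.0]
contact_force: [-0.1, 0.0, -0.6]
gripper_width: 0.696
```

View pics/wrist5.png

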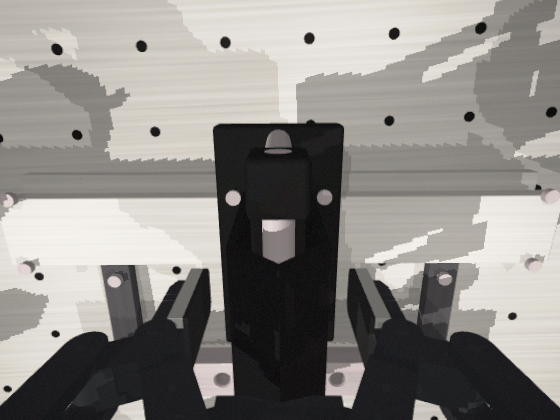

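View pics/sc5.png

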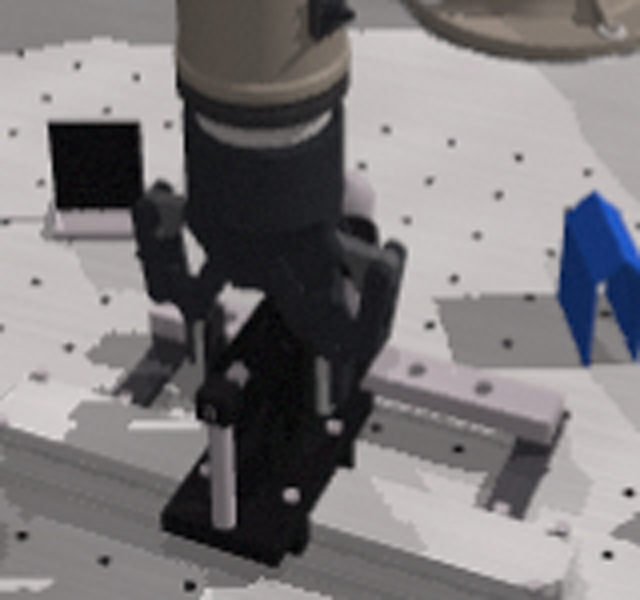

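```bash
python3 -m jog '[[[0,0,-20],[0,0,0],-0.4],[[0,0,-40],[0,0,0],-0.4],[[0,0,-50],[0,0,0],-0.4],[[0,0,-30],[0,0,0],-0.4],[[-40,0,0],[0,0,0],-0.4],[[-50,0,0],[0,0,0],-0.4],[[-20,0,0],[0,0,0],-0.4],[[0,0,0],[0,0,0],-0.4],[[0,0,0],[0,0,0],-0.4]]'
python3 - <<'E'
from h import *
for n in("wrist","scene","side"):
    i,T=wfc(n); im,d=bot.read_camera(n); cv2.imwrite(f"pics/{n}6.png",im[:,:,::-1]);np.save(f"pics/{n}6d.npy",d); np.save(f"pics/{n}6T.npy",T)
cv2.imwrite("pics/sc6.png",cv2.resize(cv2.imread("pics/scene6.png")[170:320,200:360],None,fx=4,fy=4,interpolation=2))
i=bot.camera_info("wrist");T=np.load("pics/wrist6T.npy");P=cloud(i,T,np.load("pics/wrist6d.npy"))
k=P[(P[:,2]>.115)&(P[:,2]<.135)&(np.hypot(P[:,0]-.531,P[:,1]-.0275)<.03)]
t=k[k[:,2]>.121]
print("knob",len(k),np.median(k[:,2]),t.min(0).round(4),t.max(0).round(4),cv2.minEnclosingCircle(t[:,:2].astype(np.float32)*1000))
b=P[(P[:,2]>.12)&(P[:,2]<.17)&(abs(P[:,0]-.64)<.046)&(abs(P[:,1]-.0235)<.025)]
h=b[b[:,2]>.132];print("block",len(b),b[:,2].max(),cv2.minAreaRect(h[:,:2].astype(np.float32)*1000)); 
h=b[b[:,2]>.141];print("ridge",h.mean(0),cv2.minAreaRect(h[:,:2].astype(np.float32)*1000))
for s in(-1,1):
    q=b[(s*(b[:,1]-.0235-(-.039)*(b[:,0]-.64))>.004)&(b[:,2]>.132)];c=q.mean(0);n=np.linalg.svd(q-c,full_matrices=0)[2][2];n*=np.sign(n[2]);print(s,len(q),c.round(4),n.round(3))
E
```

```text
t: 12.18
eef_pos: [0.5328, 0.0281, 0.2346]
tool_rot: [-0.0, 1.0, -0.023, 0.001]
contact_force: [0.4, -0.5, -0.6]
gripper_width: 0.7
knob 1162 0.1258978656094517 [0.5165 0.0132 0.1211] [0.5446 0.0417 0.1279] ((530.4024658203125, 27.520915985107422), 14.364216804504395)
block 5783 0.14892439839519214 ((628.6754760742188, 23.83197021484375), (33.59175109863281, 69.3149642944336), 87.92262268066406)
ridge [0.63362114 0.02357567 0.14415951] ((627.987548828125, 24.07642364501953), (15.101212501525879, 67.12610626220703), 88.06397247314453)
-1 1824 [0.6342 0.0142 0.1377] [-0.03  -0.71   0.703]
1 1842 [0.6352 0.0333 0.1375] [0.022 0.697 0.717]
```

View pics/wrist6.png

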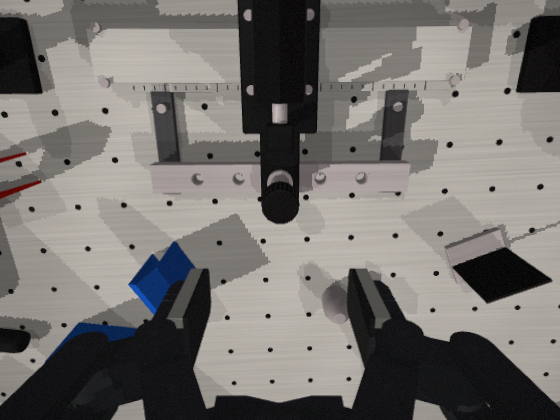

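View pics/sc6.png

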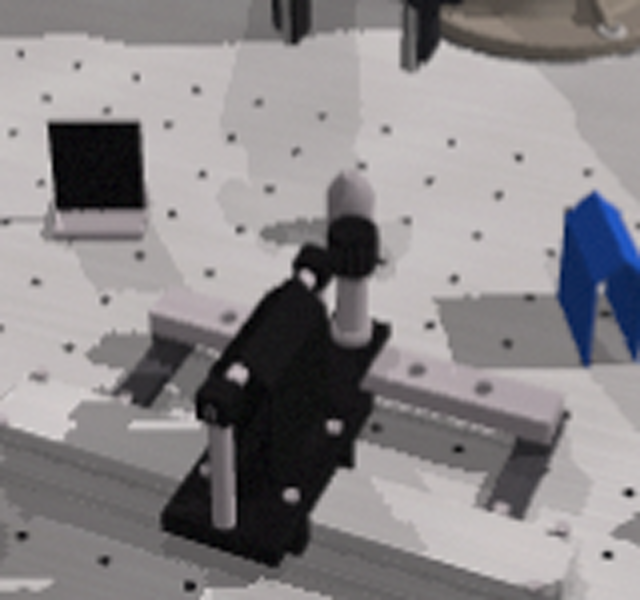

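The block hangs upright: the roof normals are symmetric at ±45°. The knob is at (0.5305, 0.0275), seen at wrist pixel (281,200). I'll grip it now.

```bash
python3 -m jog '[[[-2.3,0.7,20],[0,0,0],-0.4],[[0,0,45],[0,0,0],-0.4],[[0,0,40],[0,0,0],-0.4],[[0,0,25],[0,0,0],-0.4],[[0,0,12.5],[0,0,0],-0.3],[[0,0,0],[0,0,0],0],[[0,0,0],[0,0,0],0.3],[[0,0,0],[0,0,0],0.7],[[0,0,0],[0,0,0],0.7],[[0,0,0],[0,0,0],0.7],[[0,0,0],[0,0,0],0.7]]' 60
python3 - <<'E'
from h import *
for n in("wrist","scene"):
    i,T=wfc(n); im,d=bot.read_camera(n); cv2.imwrite(f"pics/{n}7.png",im[:,:,::-1])
cv2.imwrite("pics/sc7.png",cv2.resize(cv2.imread("pics/scene7.png")[170:320,200:360],None,fx=4,fy=4,interpolation=2))
E
```

```text
t: 13.7
eef_pos: [0.5304, 0.0275, 0.0923]
tool_rot: [-0.0, 1.0, -0.023, 0.001]
contact_force: [-1.9, 0.1, 6.5]
gripper_width: 0.309
```

View pics/wrist7.png

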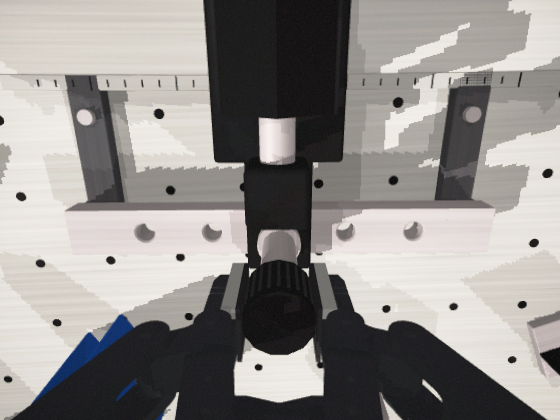

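View pics/sc7.png

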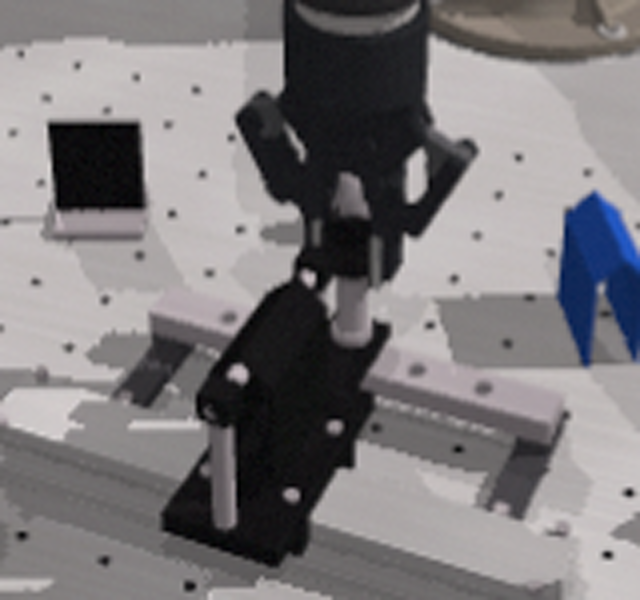

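```bash
python3 -m jog '[[[0,0,-3],[0,0,0],0.7],[[0,0,-3],[0,0,0],0.7],[[0,0,-3],[0,0,0],0.7],[[0,0,-3],[0,0,0],0.7],[[0,0,-1],[0,0,0],0.7],[[0,0,0],[0,0,0],0.7],[[0,0,0],[0,0,0],0.7]]'
python3 - <<'E'
from h import *
for n in("wrist","scene"):
    i,T=wfc(n); im,d=bot.read_camera(n); cv2.imwrite(f"pics/{n}8.png",im[:,:,::-1])
cv2.imwrite("pics/sc8.png",cv2.resize(cv2.imread("pics/scene8.png")[170:320,200:360],None,fx=4,fy=4,interpolation=2))
E
```

```text
t: 14.68
eef_pos: [0.5303, 0.0276, 0.1037]
tool_rot: [-0.0, 1.0, -0.023, 0.001]
contact_force: [6.4, -0.2, -9.3]
gripper_width: 0.311
```

View pics/wrist8.png

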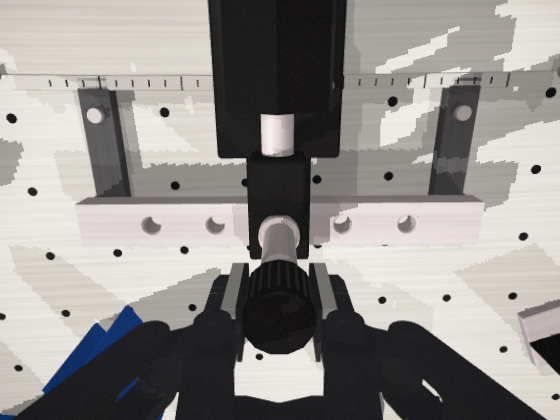

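View pics/sc8.png

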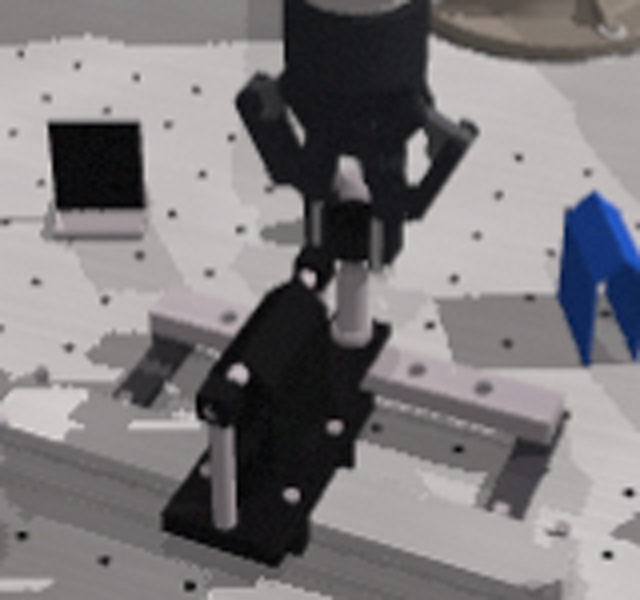

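```bash
python3 -m jog '[[[0,0,-1.3],[0,0,0],0.7],[[0,0,0],[0,0,0],0.7],[[0,1,0],[0,0,0],0.7],[[0,2,0],[0,0,0],0.7],[[0.1,3,0],[0,0,0],0.7],[[0,4,0],[0,0,0],0.7],[[0,4,0],[0,0,0],0.7]]'; python3 -m jog '[[[0.1,4,0],[0,0,0],0.7],[[0,4,0],[0,0,0],0.7],[[0,4,0],[0,0,0],0.7],[[0,4,0],[0,0,0],0.7],[[0.1,4,0],[0,0,0],0.7],[[0,3,0],[0,0,0],0.7],[[0,2,0],[0,0,0],0.7],[[0,1,0],[0,0,0],0.7],[[0,0,0],[0,0,0],0.7],[[0,0,0],[0,0,0],0.7],[[0,0,0],[0,0,0],0.7]]'
python3 - <<'E'
from h import *
for n in("wrist","scene"):
    i,T=wfc(n); im,d=bot.read_camera(n); cv2.imwrite(f"pics/{n}9.png",im[:,:,::-1])
cv2.imwrite("pics/sc9.png",cv2.resize(cv2.imread("pics/scene9.png")[170:320,200:360],None,fx=4,fy=4,interpolation=2))
E
```

```text
t: 15.65
eef_pos: [0.5297, 0.0138, 0.105]
tool_rot: [-0.001, 1.0, -0.023, 0.001]
contact_force: [6.2, 1.3, -10.6]
gripper_width: 0.312
t: 17.02
eef_pos: [0.5288, -0.0123, 0.105]
tool_rot: [-0.0, 1.0, -0.023, 0.001]
contact_force: [7.0, 0.2, -9.6]
gripper_width: 0.31
```

View pics/wrist9.png

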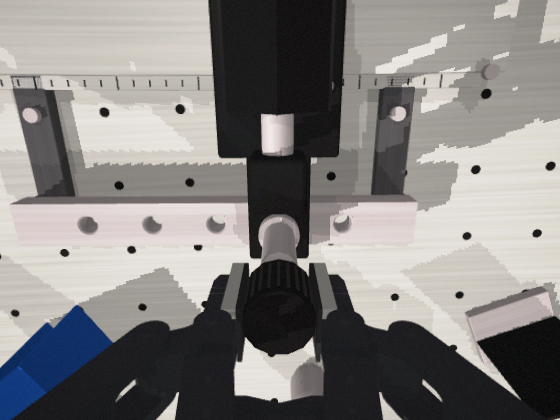

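View pics/sc9.png

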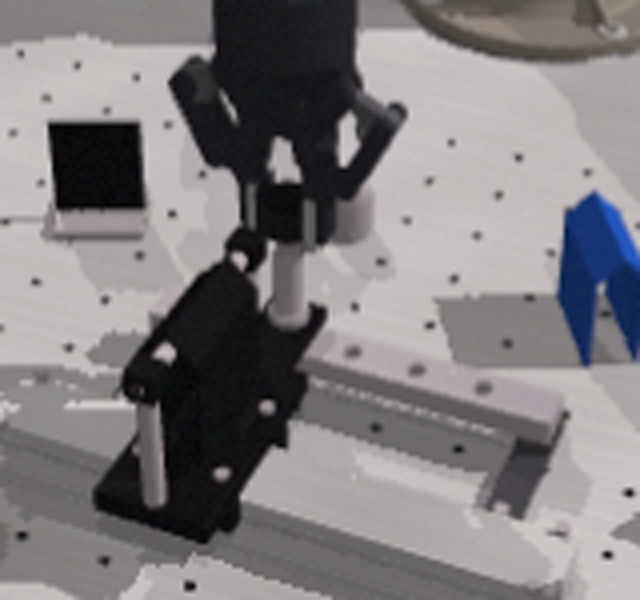

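It travelled 39.9 mm. Only one hole is still visible on the detector side, at (340,223), which is right for the fourth of five. Next I lower the pin.

```bash
python3 -m jog '[[[0,0,2.5],[0,0,0],0.7],[[0,0,2.5],[0,0,0],0.7],[[0,0,2.5],[0,0,0],0.7],[[0,0,2.5],[0,0,0],0.7],[[0,0,2.5],[0,0,0],0.7],[[0,0,1.8],[0,0,0],0.7],[[0,0,0],[0,0,0],0.7],[[0,0,0],[0,0,0],0.7],[[0,0,0],[0,0,0],0.7]]'
```

```text
t: 18.25
eef_pos: [0.5288, -0.0123, 0.0923]
tool_rot: [-0.0, 1.0, -0.023, 0.001]
contact_force: [1.4, -0.0, 7.3]
gripper_width: 0.31
```

```bash
python3 -m jog '[[[0,0,0.7],[0,0,0],0.7],[[0,0,0],[0,0,0],0.7],[[0,0,0],[0,0,0],0.7]]'
python3 - <<'E'
from h import *
for n in("wrist","scene","side"):
    i,T=wfc(n); im,d=bot.read_camera(n); cv2.imwrite(f"pics/{n}10.png",im[:,:,::-1]); np.save(f"pics/{n}10d.npy",d)
    P=cloud(i,T,d)
    k=P[(P[:,2]>.115)&(P[:,2]<.15)&(np.hypot(P[:,0]-.5289,P[:,1]+.0123)<.009)];print(n,"knob z",len(k),np.percentile(k[:,2],[10,50,90]).round(4))
    b=P[(P[:,2]>.12)&(P[:,2]<.17)&(abs(P[:,0]-.64)<.034)&(abs(P[:,1]+.0165)<.03)]
    if len(b)<50: continue
    c0=-.0163
    for s in(-1,1):
        q=b[(s*(b[:,1]-c0+.039*(b[:,0]-.64))>.004)&(b[:,2]>.132)]
        if len(q)<20: continue
        c=q.mean(0);nn=np.linalg.svd(q-c,full_matrices=0)[2][2];nn*=np.sign(nn[2]);print(" roof",s,len(q),c.round(4),nn.round(3))
    h=b[b[:,2]>.143];print(" ridge",len(h),h.mean(0).round(4),b[:,2].max().round(4),h[:,0].min().round(4),h[:,0].max().round(4))
    if n=="wrist":
        f=P[(abs(P[:,2]-.126)<.1)&(abs(P[:,0]-.64)<.1)]
cv2.imwrite("pics/sc10.png",cv2.resize(cv2.imread("pics/scene10.png")[170:320,200:360],None,fx=4,fy=4,interpolation=2))
E
```

```text
t: 18.62
eef_pos: [0.5288, -0.0123, 0.0922]
tool_rot: [0.0, 1.0, -0.023, 0.001]
contact_force: [-1.7, 0.9, 13.0]
gripper_width: 0.312
wrist knob z 1649 [0.1253 0.126  0.1266]
 roof -1 4171 [ 0.6184 -0.0248  0.1378] [-0.026 -0.708  0.705]
 roof 1 4409 [ 0.6189 -0.0059  0.1378] [0.025 0.705 0.709]
 ridge 3806 [ 0.6179 -0.0153  0.1452] 0.1492 0.606 0.6291
scene knob z 27 [0.1238 0.1248 0.1259]
 roof -1 42 [ 0.6447 -0.0251  0.1365] [-0.019 -0.704  0.71 ]
 roof 1 178 [ 0.6415 -0.007   0.1375] [0.032 0.709 0.704]
 ridge 62 [ 0.641  -0.0146  0.1447] 0.1484 0.6093 0.6739
side knob z 3 [0.12   0.123  0.1231]
 roof 1 159 [ 0.6404 -0.0064  0.1372] [0.023 0.676 0.736]
 ridge 40 [ 0.6409 -0.0144  0.1452] 0.1495 0.609 0.6732
```

View pics/wrist10.png

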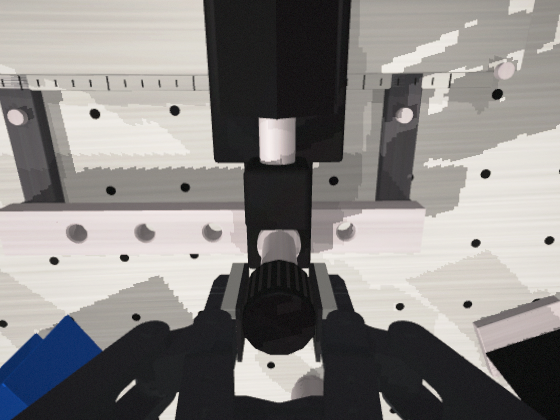

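View pics/sc10.png

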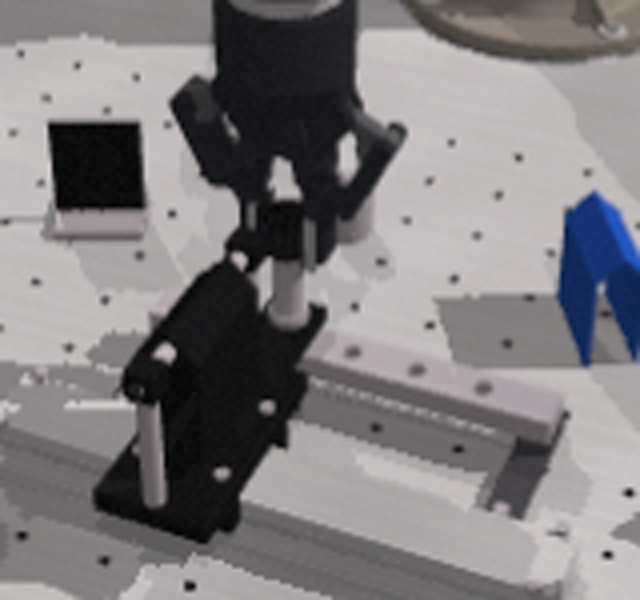

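```bash
python3 - <<'E'
from station import bot
print(bot.hand_in())
E
```

```text
the job is handed in; nothing more can be done
None
```

I hung the black block on the crossbar and let go. Then I pulled the plunger up by its knob, slid the carriage 39.9 mm to the next hole on the detector's side (−y), and lowered the pin home. I handed the job in at about 18.8 s, still gripping the knob; no verdict was reported.

Last checks:
- **Pin:** the knob top read 126.0 mm from the wrist camera, against 125.9 mm with the pin home at the start. The tool was at 92.2 mm (92.3 mm at the start), and the fingers were pressing down with about 13 N.
- **Block:** both roof faces sat symmetrically at 45°, so it hangs upright. The middle of its ridge is at x ≈ 0.641 m, which is centred on the bar, and the fingers were nowhere near it.
- **Bystanders:** I saw nothing knocked or shifted in the pictures, but I did not measure each bystander's position at the end.

No check failed. The side camera gave only 3 depth points on the knob, reading about 123 mm. I gave that no weight against the wrist camera's 126 mm and the scene camera's 125 mm.

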